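# Put the pepper mill away on the spice riser

### The job

Put the wooden pepper mill away on the spice riser: stand it upright on the upper step, in the free space beside the spice jar there, with its whole foot on the step. Set it down rather than drop it, and leave the spice jar standing where it is.

Things in the scene. Friction and masses are not known exactly. Their poses are not given: they have to be found in the camera images.
- mill_mid (a point): Centre of the pepper mill, half-way up, 85 mm above its foot; z points up. A turned dark wooden mill, 170 mm tall, loose, 0.18 kg, upright on the worktop. Round: 58 mm across at the foot and at most that up to 122 mm (take it half-way up, as 58 mm wide), then a fixed head 48 mm across and a 12 mm knob. To its right stands a microwave 262 mm tall: come to it from well above.
- rack: The spice riser: a plain wooden two-step stand, fixed, 144 mm deep and 280 mm wide; origin under its centre. x points to the rear, y to the left along the steps, z up. Each step is flat, 72 mm deep and 280 mm wide, without rims; the lower, front one is 40 mm above the worktop, the upper, rear one 80 mm. A flat tin, 26 mm high, lies on the lower step. A wall cabinet hangs behind.
- upper_step (a point): Centre of the top surface of the riser's upper (rear) step, 80 mm above the worktop. Axes as the riser's: x to the rear, across the step's depth (it reaches 36 mm either way), y left along the step (140 mm either way), z up.
- jar_mid (a point): Centre of the spice jar standing on the upper step, half-way up. A round jar with a black cap, 41 mm across and 105 mm tall, loose, 0.11 kg. It stands midway across the step's depth, up to 100 mm to either side of the middle along it; the mill's space is the wider one beside it.
Mind the look-alikes: they are no part of the job. Of the things that look like the part that bears mill_mid, the larger one is meant. What is shaped like the part that bears jar_mid but green is not meant.

How it is judged:
On the way:
1. the mill, still between the fingers, is lowered to within 10 mm of standing on the upper step (x of mill_mid in the frame of upper_step between -0.015 and 0.015 m and y of mill_mid in the frame of upper_step between -0.117 and 0.117 m and z of mill_mid in the frame of upper_step between 0.07 and 0.096 m and contact force between the fingers and mill above 0.3 N and angle between mill_mid's own z axis and vertical below 0.2 rad), for 0.1 s.
At the end, for the whole second after the job is handed in: The mill stands upright (within 10 degrees), at rest and released, on the upper step: its axis within 15 mm of the middle of the step's depth and within 117 mm of the middle of its length; the spice jar stands upright within 25 mm of where it stood (x of mill_mid in the frame of upper_step between -0.015 and 0.015 m and y of mill_mid in the frame of upper_step between -0.117 and 0.117 m and z of mill_mid in the frame of upper_step between 0.079 and 0.091 m and angle between each of mill_mid, jar_mid's own z axis and vertical below 0.17 rad and linear speed of mill below 0.02 m/s and contact force between the fingers and mill below 0.1 N and distance of jar_mid from where it was at the start of the episode below 0.025 m); the robot touches nothing.
It fails at once if the spice jar on the riser is knocked over or pushed more than 40 mm (distance of jar_mid from where it was at the start of the episode above 0.04 m).
It also fails if it takes over 35 s, if anything falls off the work surface, if the arm or the gripper's body presses on something with over 40 N, if the wrist force passes 120 N, or if a joint passes its speed limit or range.

### The arm

A 6-joint arm with a two-finger parallel gripper is mounted at the origin on a cart in front of the work surface, level with it; the furniture and walls round the work are solid. World frame = base frame: x ahead of the robot, y to its left, z up, the work surface at z = 0. Lengths are in m, angles in rad, forces in N, time in s.
With the tool pointing down it reaches from about 0.35 to 0.85 m from the base axis. Payload 8.1 kg.
Tool frame: the origin (TCP) lies on the centre line of the jaws, within the pads' length; the fingertips stand 25 mm ahead of it and the grasp point (between the pads) lies 6 mm ahead of it; z points along the fingers, y is the line along which they close (so a half turn about z gives the same grasp; the last joint's range is limited). The gripper opens to 93 mm and grips with 3 to 60 N. Pads are 15 mm wide; open, the fingers measure 128 mm over their backs; the gripper's body (75 mm by 188 mm) begins 65 mm behind the grasp point.
Start: joints at [1.249, 0.13, 1.488, -0, 1.523, -0.085], TCP at [0.141, 0.583, 0.244] pointing down, gripper open.
Joint ranges: [-2.96, 2.96], [-0.89, 2.26], [0.02, 2.5], [-1.34, 4.48], [0, 2.73], [-2.66, 2.66]. Speed limits (rad/s): [2.39, 2.39, 2.79, 3.14, 3.14, 3.14].

### API

Orientations are given as a unit quaternion [x, y, z, w].
In Python, from cell import manip, viewer, ticket gives the robot as it stands. The module is installed in compiled form; this text tells all that it offers.
- The arm moves only by the tool servo_tool, never from a script. Its argument "steps" is a list of rows, each an object of numbers: "dx", "dy", "dz": the shift along the tool's x, y, z each as a share of 0.025 m, from -1 to 1; "rx", "ry", "rz": the turn, a rotation vector about the tool's x, y, z each as a share of 0.08 rad, from -1 to 1. A call has 1 to 10 rows; each row shifts and turns the commanded pose from where the row before left it, along the tool's axes as they then stand; what a row does not reach is not made up. A row lasts 1/12 s, in which the tool goes at most 41.7 mm and 7.16 degrees, less where a joint would pass 70% of its speed; a pose out of reach is approached as far as the arm can. A call with a number of a shift or a turn outside -1 to 1 is refused whole. A call with a gripper value outside its range is refused whole. "jaw" is the gripper's target within -1 to 1 (shut at 1, half-way at 0, fully open at -1), set as the call begins (left out, the last holds). The fingers move at their own pace and stop on an object; "newtons" is the grip in N (left out, the last holds). Time passes only in rows, so rows that do not move let the fingers close. It gives the time, the measured TCP pose, the force, the opening and the grip force at its end, in the units of the state.
- manip.get_state(): the state, without advancing time (a new reading comes with each control period).
- viewer.capture(name): name is "side" or "top" or "wrist"; returns a dict with "img" (384x512x3 uint8, red, green, blue), "z_map" (384x512 float32, m along the optical axis (not along the pixel's ray), 0 where there is no reading), "mtx" (3x3 intrinsics, pixels), "xyz" and "rotation" of the camera in the world; the wrist camera has in their place "mount" (4x4, takes a point from camera to tool coordinates, whose origin is the TCP and whose axes are the flange's). Camera axes: x right, y down, z forward; pixel columns grow to the right and rows downward; lengths in m; the calibration is good to about 2 mm. A picture is of the moment at which its call begins: read the wrist's pose just before it.
- ticket.hand_in(): hands the job in; it is judged then, once.
The state is a dict: "t": time; "joints": joint angles; "joint_velocities": joint speeds; "effort": joint torques, N m; "ee_pos": TCP position; "eef_rot": TCP orientation; "wrist_force": force on the tool from outside, world axes, zero at the start; "torque": the same for the moment, N m; "opening": opening from 0.0 (shut) to 1.0 (fully open); "grasp_force": force on a finger pad.
Only numpy, scipy, OpenCV 4.12 (cv2) and the standard library are available. Lean on these libraries where they do the work, as an engineer would, in place of code of your own. Each camera call takes 0.05 s, during which the arm holds its last target. There are 200 camera calls.

## Working session

There is one attempt and no reset: what is moved stays moved. The work goes in short steps, Python scripts to look and compute and a tool call to move; the robot and the scene stay as the last step left them, time stands still between calls to the robot, and variables do not carry over. Pictures are saved under pics/ and viewed, at most 10 in all, crops included, and the job is handed in when it is done.

Besides the shell and the picture viewer there is one more tool, called after "Emit:" in YAML: its name, and indented under it one key for each argument. servo_tool: Moves the arm, as the interface text tells. Its arguments: {"type":"object","properties":{"steps":{"type":"array","items":{"type":"object","properties":{"dx":{"type":"number"},"dy":{"type":"number"},"dz":{"type":"number"},"rx":{"type":"number"},"ry":{"type":"number"},"rz":{"type":"number"}}}},"jaw":{"type":"number"},"newtons":{"type":"number"}},"required":["steps"]}

```bash
mkdir -p pics; cat > h.py <<'E'
import numpy as np, cv2
from cell import manip, viewer, ticket
from scipy.spatial.transform import Rotation as R
def cap(n,f):
    s=manip.get_state(); c=viewer.capture(n)
    if 'mount' in c:
        T=np.eye(4);T[:3,:3]=R.from_quat(s['eef_rot']).as_matrix();T[:3,3]=s['ee_pos'];M=T@c['mount']
    else:
        M=np.eye(4);r=np.array(c['rotation']);M[:3,:3]=r if r.shape==(3,3) else R.from_quat(r).as_matrix();M[:3,3]=c['xyz']
    cv2.imwrite(f'pics/{f}.png',c['img'][:,:,::-1]); np.savez(f'{f}.npz',z=c['z_map'],K=c['mtx'],M=M,img=c['img'])
def pts(f):
    d=np.load(f'{f}.npz');z=d['z'];v,u=np.mgrid[:z.shape[0],:z.shape[1]]
    p=np.stack([(u-d['K'][0,2])/d['K'][0,0]*z,(v-d['K'][1,2])/d['K'][1,1]*z,z],-1)
    P=p@d['M'][:3,:3].T+d['M'][:3,3];P[z==0]=np.nan
    return P,d['img']
E
python3 - <<'E'
from h import *
cap('side','side1');cap('top','top1')
a=cv2.imread('pics/side1.png');b=cv2.imread('pics/top1.png')
print(np.load('top1.npz')['M'],np.load('side1.npz')['M']);s=manip.get_state();print(s)
E
```

```text
[[-0.02247759 -0.99870953  0.0455415   0.4266508 ]
 [-0.99961499  0.02319252  0.01523113  0.03955366]
 [-0.0162677  -0.0451816  -0.99884633  1.08599999]
 [ 0.          0.          0.          1.        ]] [[ 0.839285   -0.34864034  0.41719372 -0.02119972]
 [-0.54350089 -0.55832852  0.62679825 -0.71158301]
 [ 0.014404   -0.75280753 -0.65808309  0.90783037]
 [ 0.          0.          0.          1.        ]]
{'t': 0.1, 'joints': array([ 1.24861399e+00,  1.31093821e-01,  1.48919493e+00, -1.52494097e-05,
        1.52299855e+00, -8.53668849e-02]), 'joint_velocities': array([-0.00063657, -0.00125534, -0.00315407, -0.0002988 , -0.00111097,
        0.00045247]), 'effort': array([ 5.58198244e-04, -5.61340785e+01, -4.93097055e+01,  7.69792730e-02,
        2.92836770e-02, -1.00234179e-04]), 'ee_pos': array([0.14057518, 0.58280157, 0.24267395]), 'eef_rot': array([ 1.18130822e-01,  9.92997679e-01, -8.31333452e-04, -1.64012469e-04]), 'wrist_force': array([-0.87238681, -0.00894806, -0.43341377]), 'torque': array([ 0.01803503, -0.04188797,  0.02869999]), 'grasp_force': 0.0, 'opening': 1.0015105649399778}
```

View pics/side1.png

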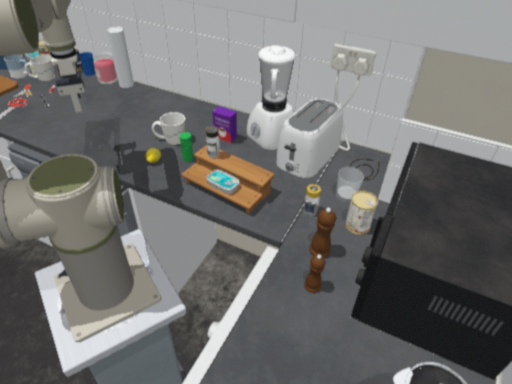

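View pics/top1.png

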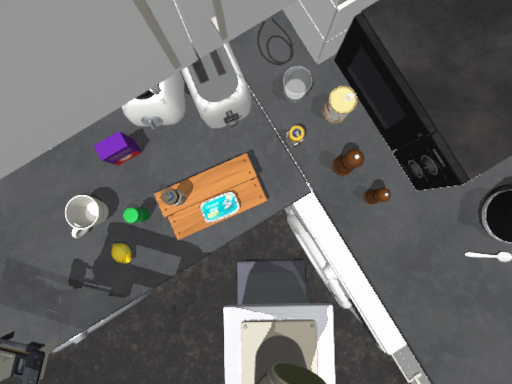

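Candidates for the mill: the one at side (322,235) / top (350,160), and the smaller one at side (315,273) / top (378,195). The first is larger, so I choose it. Candidates for the jar: the black-capped one on the riser at side (212,142) / top (172,196). The green one, side (187,147) / top (133,215), and the yellow-capped one, side (313,198) / top (296,133), stand on the worktop. The tin is at top (220,207).

```bash
python3 - <<'E'
from h import *
for f in('side1','top1'):
    P,img=pts(f);z=P[...,2];hsv=cv2.cvtColor(img,cv2.COLOR_RGB2HSV).astype(int)
    boxes={'side1':dict(mill=(305,205,340,262),small=(303,252,328,294)),'top1':dict(mill=(330,145,366,178),small=(362,185,394,206))}[f]
    for n,(u0,v0,u1,v1) in boxes.items():
        q=P[v0:v1,u0:u1].reshape(-1,3);q=q[q[:,2]>.02]
        print(f,n,len(q),'zmax',np.nanmax(q[:,2]))
        for a,b in((.03,.1),(.1,.125),(.125,.155),(.155,.18)):
            w=q[(q[:,2]>a)&(q[:,2]<b)]
            if len(w):print(a,b,len(w),w.min(0).round(3),w.max(0).round(3),w.mean(0).round(3))
P,img=pts('top1')
Q=P[145:245,145:275].reshape(-1,3)
for lo,hi in((.035,.045),(.074,.086),(.17,.2)):
    w=Q[(Q[:,2]>lo)&(Q[:,2]<hi)].astype(np.float32)
    c,s,a=cv2.minAreaRect(w[:,:2]*1000);print(lo,len(w),c,s,a,w[:,2].mean(), cv2.boxPoints((c,s,a)).round(0).tolist())
P2,_=pts('side1');Q=P2[120:160,200:225].reshape(-1,3)
w=Q[(Q[:,2]>.178)&(Q[:,2]<.2)];print('jar side',len(w),w.min(0),w.max(0))
# surrounding heights
for f in('top1',):
  for u,v in((340,100),(296,133),(395,130),(300,80),(348,20),(380,40),(220,80),(225,115),(155,110),(118,145),(80,100),(130,30),(220,30),(280,40)):print((u,v),P[v,u].round(3))
a=cv2.imread('pics/side1.png')[110:300,170:400];cv2.imwrite('pics/crop1.png',cv2.resize(a,None,fx=3,fy=3,interpolation=2))
E
```

```text
side1 mill 904 zmax 0.16958491088348093
0.03 0.1 380 [ 0.525 -0.229  0.03 ] [ 0.642 -0.06   0.1  ] [ 0.553 -0.195  0.058]
0.1 0.125 172 [ 0.446 -0.297  0.1  ] [ 0.572 -0.186  0.124] [ 0.507 -0.243  0.116]
0.125 0.155 211 [ 0.457 -0.29   0.126] [ 0.575 -0.178  0.155] [ 0.542 -0.215  0.143]
0.155 0.18 75 [ 0.539 -0.22   0.155] [ 0.572 -0.187  0.17 ] [ 0.554 -0.204  0.159]
side1 small 467 zmax 0.12936274412519377
0.03 0.1 243 [ 0.44  -0.303  0.03 ] [ 0.476 -0.268  0.1  ] [ 0.451 -0.292  0.061]
0.1 0.125 161 [ 0.442 -0.305  0.1  ] [ 0.475 -0.269  0.124] [ 0.456 -0.29   0.113]
0.125 0.155 10 [ 0.457 -0.29   0.126] [ 0.465 -0.282  0.129] [ 0.461 -0.285  0.128]
top1 mill 495 zmax 0.1725855738436597
0.03 0.1 163 [ 0.528 -0.218  0.03 ] [ 0.578 -0.172  0.095] [ 0.547 -0.185  0.058]
0.1 0.125 28 [ 0.533 -0.2    0.101] [ 0.571 -0.176  0.124] [ 0.547 -0.183  0.118]
0.125 0.155 173 [ 0.533 -0.223  0.128] [ 0.582 -0.174  0.155] [ 0.554 -0.194  0.148]
0.155 0.18 129 [ 0.539 -0.217  0.155] [ 0.574 -0.182  0.173] [ 0.556 -0.198  0.16 ]
top1 small 302 zmax 0.13086295932374314
0.03 0.1 119 [ 0.443 -0.28
[... 602 characters left out ...]
.59100341796875, 266.73602294921875) (38.379127502441406, 39.32938003540039) 41.400856018066406 0.18491647 [[440.0, 269.0], [466.0, 239.0], [495.0, 265.0], [469.0, 294.0]]
jar side 87 [0.44689479 0.24255712 0.17812286] [0.4847198  0.28650691 0.18633545]
(340, 100) [ 0.718 -0.177  0.106]
(296, 133) [ 0.634 -0.058  0.096]
(395, 130) [ 0.632 -0.318  0.114]
(300, 80) [ 0.808 -0.082  0.016]
(348, 20) [ 0.885 -0.181  0.207]
(380, 40) [ 0.806 -0.237  0.265]
(220, 80) [0.755 0.137 0.18 ]
(225, 115) [0.686 0.133 0.106]
(155, 110) [0.704 0.322 0.107]
(118, 145) [0.609 0.418 0.12 ]
(80, 100) [0.577 0.276 0.611]
(130, 30) [0.633 0.183 0.683]
(220, 30) [0.653 0.087 0.636]
(280, 40) [ 0.936 -0.027  0.004]
```

View pics/crop1.png

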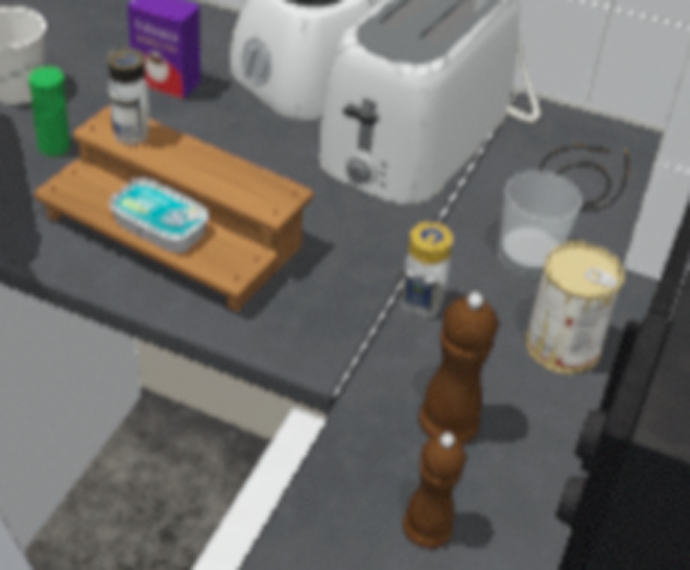

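```bash
python3 - <<'E'
from h import *
P,_=pts('top1');S,_=pts('side1')
Q=P.reshape(-1,3);Q=Q[np.isfinite(Q[:,0])]
w=Q[(Q[:,2]>.255)&(Q[:,2]<.268)&(Q[:,1]<-.15)]
h=cv2.convexHull((w[:,:2]*1000).astype(np.float32))[:,0];print('mw',len(w),cv2.approxPolyDP(h.reshape(-1,1,2),15,True)[:,0].round())
for n,C in(('top',P),('side',S)):
  C=C.reshape(-1,3)
  for lo,hi in((.2,.3),(.3,.45),(.45,.6),(.6,.9)):
    w=C[(C[:,2]>lo)&(C[:,2]<hi)&(C[:,0]>.35)&(C[:,1]>-.1)]
    if len(w):
      h=cv2.approxPolyDP(cv2.convexHull((w[:,:2]*1000).astype(np.float32)),30,True)[:,0].round();print(n,lo,len(w),h.tolist())
# mill profile about axis
ax=np.array([.556,-.201])
for n,C in(('top',P),('side',S)):
  C=C.reshape(-1,3);r=np.hypot(*(C[:,:2]-ax).T)
  for a in range(0,175,10):
    m=(r<.045)&(C[:,2]>a/1000)&(C[:,2]<=(a+10)/1000)
    if m.sum()>4: print(n,a,m.sum(),np.percentile(r[m],[10,50,90]).round(3))
E
```

```text
mw 19323 [[ 867. -151.]
 [ 476. -406.]
 [ 540. -518.]
 [ 891. -537.]
 [ 904. -213.]]
top 0.2 120 [[922.0, -98.0], [725.0, 305.0], [703.0, 276.0]]
top 0.45 6768 [[749.0, -19.0], [746.0, 166.0], [485.0, 437.0]]
top 0.6 19703 [[710.0, 46.0], [513.0, 389.0], [616.0, 148.0]]
side 0.2 7966 [[1084.0, 11.0], [350.0, 1314.0], [400.0, 1038.0], [700.0, 271.0]]
side 0.3 10332 [[1087.0, 14.0], [353.0, 1305.0], [703.0, 273.0]]
side 0.45 4348 [[795.0, -100.0], [476.0, 451.0]]
side 0.6 467 [[797.0, -100.0], [708.0, 47.0]]
top 0 207 [0.032 0.038 0.044]
top 10 49 [0.027 0.029 0.031]
top 30 17 [0.028 0.029 0.029]
top 40 36 [0.026 0.027 0.029]
top 50 38 [0.024 0.025 0.027]
top 60 34 [0.021 0.023 0.024]
top 70 23 [0.02  0.021 0.022]
top 80 12 [0.019 0.02  0.021]
top 110 10 [0.023 0.025 0.025]
top 120 17 [0.023 0.024 0.025]
top 130 12 [0.024 0.025 0.026]
top 140 84 [0.02  0.023 0.026]
top 150 172 [0.009 0.016 0.021]
top 160 27 [0.003 0.008 0.013]
top 170 6 [0.002 0.005 0.007]
side 0 71 [0.03  0.035 0.042]
side 10 69 [0.026 0.028 0.031]
side 20 32 [0.026 0.028 0.029]
side 30 49 [0.026 0.028 0.03 ]
side 40 63 [0.024 0.026 0.029]
side 50 58 [0.022 0.024 0.026]
side 60 51 [0.02  0.022 0.024]
side 70 44 [0.019 0.02  0.022]
side 80 34 [0.018 0.019 0.02 ]
side 90 30 [0.019 0.02  0.022]
side 100 28 [0.022 0.022 0.024]
side 110 40 [0.023 0.024 0.025]
side 120 49 [0.021 0.023 0.025]
side 130 45 [0.022 0.024 0.026]
side 140 86 [0.019 0.022 0.025]
side 150 106 [0.008 0.014 0.019]
side 160 22 [0.002 0.004 0.007]
```

Large mill confirmed: axis at (0.556, -0.201), top at z 0.171, small one only 0.131. Upper step centre is (0.502, 0.195) at yaw 22.5°, and the jar sits at step y +0.078, so the mill goes at about y -0.05. I'll grasp the head from above with the fingertips above the waist, raising the arm and crossing first.

Emit:
servo_tool:
  steps:
    - {"dx": -0.84,"dy": -0.95,"dz": -0.65}
    - {"dx": -0.84,"dy": -0.95,"dz": -0.65}
    - {"dx": -0.84,"dy": -0.95,"dz": -0.65}
    - {"dx": -0.84,"dy": -0.95,"dz": -0.65}
    - {"dx": -0.84,"dy": -0.95,"dz": -0.65}
    - {"dx": -0.84,"dy": -0.95,"dz": -0.65}
    - {"dx": -0.84,"dy": -0.95,"dz": -0.65}
    - {"dx": -0.84,"dy": -0.95,"dz": -0.65}
    - {"dx": -0.84,"dy": -0.95,"dz": -0.65}
    - {"dx": -0.84,"dy": -0.95,"dz": -0.65}
  jaw: -1
  newtons: 20

```text
invalid input
```

Emit:
servo_tool:
  steps:
    - {"dx": -0.84,"dy": -0.95}
    - {"dx": -0.84,"dy": -0.95}
    - {"dx": -0.84,"dy": -0.95}
    - {"dx": -0.84,"dy": -0.95}
    - {"dx": -0.84,"dy": -0.95}
    - {"dx": -0.84,"dy": -0.95}
    - {"dx": -0.84,"dy": -0.95}
    - {"dx": -0.84,"dy": -0.95}
    - {"dx": -0.84,"dy": -0.95}
    - {"dx": -0.84,"dy": -0.95}

```text
invalid input
```

Emit:
servo_tool:
  steps:
    - {"dx": -0.84,"dy": -0.95,"dz": -0.65,"rx": 0,"ry": 0,"rz": 0}
  jaw: -1
  newtons: 20

```text
t: 0.18
ee_pos: [0.1531, 0.5553, 0.2543]
eef_rot: [0.117, 0.993, -0.004, -0.002]
wrist_force: [0.8, 0.1, -1.2]
opening: 0.999
grasp_force: 0.0
```

All six keys are required.

Emit:
servo_tool:
  steps:
    - {"dx": -0.84,"dy": -0.95,"dz": -0.65,"rx": 0,"ry": 0,"rz": 0}
    - {"dx": -0.84,"dy": -0.95,"dz": -0.65,"rx": 0,"ry": 0,"rz": 0}
    - {"dx": -0.84,"dy": -0.95,"dz": -0.65,"rx": 0,"ry": 0,"rz": 0}
    - {"dx": -0.84,"dy": -0.95,"dz": -0.65,"rx": 0,"ry": 0,"rz": 0}
    - {"dx": -0.84,"dy": -0.95,"dz": -0.65,"rx": 0,"ry": 0,"rz": 0}
    - {"dx": -0.84,"dy": -0.95,"dz": -0.65,"rx": 0,"ry": 0,"rz": 0}
    - {"dx": -0.84,"dy": -0.95,"dz": -0.65,"rx": 0,"ry": 0,"rz": 0}
    - {"dx": -0.84,"dy": -0.95,"dz": -0.65,"rx": 0,"ry": 0,"rz": 0}
    - {"dx": -0.84,"dy": -0.95,"dz": -0.65,"rx": 0,"ry": 0,"rz": 0}
    - {"dx": -0.84,"dy": -0.95,"dz": 0,"rx": 0,"ry": 0,"rz": 0}

```text
t: 1.02
ee_pos: [0.3048, 0.2741, 0.4095]
eef_rot: [0.118, 0.993, 0.002, 0.002]
wrist_force: [0.5, -0.1, 0.4]
opening: 1.001
grasp_force: 0.0
```

Emit:
servo_tool:
  steps:
    - {"dx": -0.84,"dy": -0.95,"dz": 0,"rx": 0,"ry": 0,"rz": 0}
    - {"dx": -0.84,"dy": -0.95,"dz": 0,"rx": 0,"ry": 0,"rz": 0}
    - {"dx": -0.84,"dy": -0.95,"dz": 0,"rx": 0,"ry": 0,"rz": 0}
    - {"dx": -0.84,"dy": -0.95,"dz": 0,"rx": 0,"ry": 0,"rz": 0}
    - {"dx": -0.84,"dy": -0.95,"dz": 0,"rx": 0,"ry": 0,"rz": 0}
    - {"dx": -0.84,"dy": -0.95,"dz": 0,"rx": 0,"ry": 0,"rz": 0}
    - {"dx": -0.84,"dy": -0.95,"dz": 0,"rx": 0,"ry": 0,"rz": 0}
    - {"dx": -0.84,"dy": -0.95,"dz": 0,"rx": 0,"ry": 0,"rz": 0}
    - {"dx": -0.84,"dy": -0.95,"dz": 0,"rx": 0,"ry": 0,"rz": 0}
    - {"dx": -0.84,"dy": -0.95,"dz": 0,"rx": 0,"ry": 0,"rz": 0}

```text
t: 1.85
ee_pos: [0.4528, -0.0066, 0.4058]
eef_rot: [0.118, 0.993, 0.0, -0.0]
wrist_force: [0.0, -0.1, 0.3]
opening: 1.001
grasp_force: 0.0
```

Emit:
servo_tool:
  steps:
    - {"dx": -0.83,"dy": -0.94,"dz": 0,"rx": 0,"ry": 0,"rz": 0}
    - {"dx": -0.83,"dy": -0.94,"dz": 0,"rx": 0,"ry": 0,"rz": 0}
    - {"dx": -0.83,"dy": -0.94,"dz": 0,"rx": 0,"ry": 0,"rz": 0}
    - {"dx": -0.83,"dy": -0.94,"dz": 0,"rx": 0,"ry": 0,"rz": 0}
    - {"dx": -0.83,"dy": -0.94,"dz": 0,"rx": 0,"ry": 0,"rz": 0}
    - {"dx": -0.83,"dy": -0.94,"dz": 0,"rx": 0,"ry": 0,"rz": 0}
    - {"dx": -0.83,"dy": -0.94,"dz": 0,"rx": 0,"ry": 0,"rz": 0}
    - {"dx": 0,"dy": 0,"dz": 0,"rx": 0,"ry": 0,"rz": 0}
    - {"dx": 0,"dy": 0,"dz": 0,"rx": 0,"ry": 0,"rz": 0}

```text
t: 2.6
ee_pos: [0.555, -0.2003, 0.4042]
eef_rot: [0.119, 0.993, 0.001, -0.002]
wrist_force: [0.1, -0.8, 0.1]
opening: 1.0
grasp_force: 0.0
```

```bash
python3 - <<'E'
from h import *
cap('wrist','w1');P,_=pts('w1');s=manip.get_state();print(s['ee_pos'],s['eef_rot'],s['joints'])
C=P.reshape(-1,3);r=np.hypot(C[:,0]-.556,C[:,1]+.2)
for lo,hi in((.125,.152),(.152,.175)):
    w=C[(r<.05)&(C[:,2]>lo)&(C[:,2]<hi)]
    if len(w):print(lo,len(w),w.min(0),w.max(0),w.mean(0),cv2.minEnclosingCircle((w[:,:2]*1000).astype(np.float32)))
E
```

```text
[ 0.55486034 -0.1992214   0.40509135] [ 1.18645409e-01  9.92936111e-01  4.62471481e-04 -9.65476698e-04] [-4.31840499e-01  9.74799741e-02  1.23261077e+00  2.94248819e-04
  1.81362382e+00 -1.76471515e+00]
0.125 297 [ 0.5322724  -0.22370775  0.13654065] [ 0.58135838 -0.17462016  0.15198544] [ 0.55209417 -0.19842245  0.14718723] ((556.9698486328125, -199.1577911376953), 24.741291046142578)
0.152 505 [ 0.5374128  -0.21789424  0.15205269] [ 0.5759226  -0.1798806   0.17238393] [ 0.55565046 -0.19882309  0.15839565] ((556.8621215820312, -198.81808471679688), 20.00434684753418)
```

View pics/w1.png

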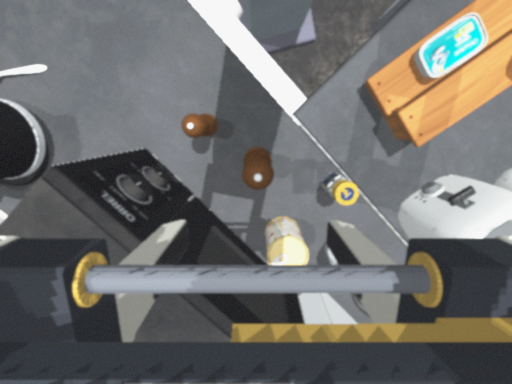

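The mill's white knob is at (257,178), its head centre at (0.557, -0.199) with radius 24 mm, as expected. The smaller one is at (195,125). Nothing stands close to the fingers on the way down.

Emit:
servo_tool:
  steps:
    - {"dx": -0.07,"dy": 0,"dz": 1,"rx": 0,"ry": 0,"rz": 0}
    - {"dx": 0,"dy": 0,"dz": 1,"rx": 0,"ry": 0,"rz": 0}
    - {"dx": 0,"dy": 0,"dz": 1,"rx": 0,"ry": 0,"rz": 0}
    - {"dx": 0,"dy": 0,"dz": 1,"rx": 0,"ry": 0,"rz": 0}
    - {"dx": 0,"dy": 0,"dz": 1,"rx": 0,"ry": 0,"rz": 0}
    - {"dx": 0,"dy": 0,"dz": 1,"rx": 0,"ry": 0,"rz": 0}
    - {"dx": 0,"dy": 0,"dz": 1,"rx": 0,"ry": 0,"rz": 0}
    - {"dx": 0,"dy": 0,"dz": 0.5,"rx": 0,"ry": 0,"rz": 0}
    - {"dx": 0,"dy": 0,"dz": 0,"rx": 0,"ry": 0,"rz": 0}
    - {"dx": 0,"dy": 0,"dz": 0,"rx": 0,"ry": 0,"rz": 0}

```text
t: 3.48
ee_pos: [0.5565, -0.1986, 0.2192]
eef_rot: [0.118, 0.993, 0.0, -0.0]
wrist_force: [0.3, -0.2, 0.3]
opening: 0.999
grasp_force: 0.0
```

Emit:
servo_tool:
  steps:
    - {"dx": 0,"dy": 0,"dz": 0.6,"rx": 0,"ry": 0,"rz": 0}
    - {"dx": 0,"dy": 0,"dz": 0.6,"rx": 0,"ry": 0,"rz": 0}
    - {"dx": 0,"dy": 0,"dz": 0.6,"rx": 0,"ry": 0,"rz": 0}
    - {"dx": 0,"dy": 0,"dz": 0.6,"rx": 0,"ry": 0,"rz": 0}
    - {"dx": 0,"dy": 0,"dz": 0.6,"rx": 0,"ry": 0,"rz": 0}
    - {"dx": 0,"dy": 0,"dz": 0.2,"rx": 0,"ry": 0,"rz": 0}
    - {"dx": 0,"dy": 0,"dz": 0,"rx": 0,"ry": 0,"rz": 0}
    - {"dx": 0,"dy": 0,"dz": 0,"rx": 0,"ry": 0,"rz": 0}

```text
t: 4.15
ee_pos: [0.5576, -0.1997, 0.1405]
eef_rot: [0.118, 0.993, -0.0, 0.001]
wrist_force: [0.9, -0.7, 0.4]
opening: 1.001
grasp_force: 0.0
```

Emit:
servo_tool:
  steps:
    - {"dx": 0,"dy": 0,"dz": 0,"rx": 0,"ry": 0,"rz": 0}
    - {"dx": 0,"dy": 0,"dz": 0,"rx": 0,"ry": 0,"rz": 0}
    - {"dx": 0,"dy": 0,"dz": 0,"rx": 0,"ry": 0,"rz": 0}
    - {"dx": 0,"dy": 0,"dz": 0,"rx": 0,"ry": 0,"rz": 0}
    - {"dx": 0,"dy": 0,"dz": 0,"rx": 0,"ry": 0,"rz": 0}
    - {"dx": 0,"dy": 0,"dz": 0,"rx": 0,"ry": 0,"rz": 0}
    - {"dx": 0,"dy": 0,"dz": 0,"rx": 0,"ry": 0,"rz": 0}
    - {"dx": 0,"dy": 0,"dz": 0,"rx": 0,"ry": 0,"rz": 0}
    - {"dx": 0,"dy": 0,"dz": 0,"rx": 0,"ry": 0,"rz": 0}
    - {"dx": 0,"dy": 0,"dz": 0,"rx": 0,"ry": 0,"rz": 0}
  jaw: 1
  newtons: 20

```text
t: 4.98
ee_pos: [0.5567, -0.1995, 0.1386]
eef_rot: [0.118, 0.993, -0.0, -0.0]
wrist_force: [-0.2, -0.4, 0.3]
opening: 0.512
grasp_force: 20.0
```

Emit:
servo_tool:
  steps:
    - {"dx": 0,"dy": 0,"dz": -0.4,"rx": 0,"ry": 0,"rz": 0}
    - {"dx": 0,"dy": 0,"dz": -0.8,"rx": 0,"ry": 0,"rz": 0}
    - {"dx": 0,"dy": 0,"dz": -0.8,"rx": 0,"ry": 0,"rz": 0}
    - {"dx": 0,"dy": 0,"dz": -0.8,"rx": 0,"ry": 0,"rz": 0}
    - {"dx": 0,"dy": 0,"dz": -0.8,"rx": 0,"ry": 0,"rz": 0}
    - {"dx": 0,"dy": 0,"dz": -0.8,"rx": 0,"ry": 0,"rz": 0}
    - {"dx": 0,"dy": 0,"dz": -0.8,"rx": 0,"ry": 0,"rz": 0}
    - {"dx": 0,"dy": 0,"dz": -0.8,"rx": 0,"ry": 0,"rz": 0}
    - {"dx": 0,"dy": 0,"dz": -0.4,"rx": 0,"ry": 0,"rz": 0}

```text
t: 5.73
ee_pos: [0.5573, -0.1996, 0.3022]
eef_rot: [0.118, 0.993, -0.0, 0.002]
wrist_force: [0.3, -0.7, -2.3]
opening: 0.51
grasp_force: 19.9
```

Emit:
servo_tool:
  steps:
    - {"dx": 0.15,"dy": 0.4,"dz": 0,"rx": 0,"ry": 0,"rz": 0}
    - {"dx": 0.29,"dy": 0.8,"dz": 0,"rx": 0,"ry": 0,"rz": 0}
    - {"dx": 0.29,"dy": 0.8,"dz": 0,"rx": 0,"ry": 0,"rz": 0}
    - {"dx": 0.29,"dy": 0.8,"dz": 0,"rx": 0,"ry": 0,"rz": 0}
    - {"dx": 0.29,"dy": 0.8,"dz": 0,"rx": 0,"ry": 0,"rz": 0}
    - {"dx": 0.29,"dy": 0.8,"dz": 0,"rx": 0,"ry": 0,"rz": 0}
    - {"dx": 0.29,"dy": 0.8,"dz": 0,"rx": 0,"ry": 0,"rz": 0}
    - {"dx": 0.29,"dy": 0.8,"dz": 0,"rx": 0,"ry": 0,"rz": 0}
    - {"dx": 0.29,"dy": 0.8,"dz": 0,"rx": 0,"ry": 0,"rz": 0}
    - {"dx": 0.29,"dy": 0.8,"dz": 0,"rx": 0,"ry": 0,"rz": 0}

```text
t: 6.57
ee_pos: [0.533, 0.0033, 0.2969]
eef_rot: [0.118, 0.993, 0.0, -0.001]
wrist_force: [-0.2, 0.3, -2.1]
opening: 0.508
grasp_force: 19.9
```

Emit:
servo_tool:
  steps:
    - {"dx": 0.29,"dy": 0.8,"dz": 0,"rx": 0,"ry": 0,"rz": 0}
    - {"dx": 0.29,"dy": 0.8,"dz": 0,"rx": 0,"ry": 0,"rz": 0}
    - {"dx": 0.29,"dy": 0.8,"dz": 0,"rx": 0,"ry": 0,"rz": 0}
    - {"dx": 0.29,"dy": 0.8,"dz": 0,"rx": 0,"ry": 0,"rz": 0}
    - {"dx": 0.29,"dy": 0.8,"dz": 0,"rx": 0,"ry": 0,"rz": 0}
    - {"dx": 0.29,"dy": 0.8,"dz": 0,"rx": 0,"ry": 0,"rz": 0}
    - {"dx": 0.29,"dy": 0.8,"dz": 0,"rx": 0,"ry": 0,"rz": 0}
    - {"dx": 0,"dy": 0,"dz": 0,"rx": 0,"ry": 0,"rz": 0}
    - {"dx": 0,"dy": 0,"dz": 0,"rx": 0,"ry": 0,"rz": 0}

```text
t: 7.32
ee_pos: [0.5166, 0.1507, 0.2971]
eef_rot: [0.117, 0.993, -0.0, -0.001]
wrist_force: [1.0, -0.7, -3.2]
opening: 0.511
grasp_force: 20.0
```

```bash
python3 - <<'E'
from h import *
cap('side','s2');cap('wrist','w2')
s=manip.get_state();print(s['ee_pos'],s['eef_rot'],s['grasp_force'],s['opening'])
P,_=pts('w2');C=P.reshape(-1,3);C=C[np.isfinite(C[:,0])]
w=C[(C[:,2]>.074)&(C[:,2]<.086)&(np.hypot(C[:,0]-.5,C[:,1]-.195)<.2)]
c=cv2.minAreaRect((w[:,:2]*1000).astype(np.float32));print(len(w),c,cv2.boxPoints(c).round().tolist())
w=C[(C[:,2]>.17)&(C[:,2]<.195)&(np.hypot(C[:,0]-.467,C[:,1]-.265)<.05)]
if len(w):print('jar',len(w),w.mean(0))
r=lambda f:cv2.imread(f'pics/{f}.png')
cv2.imwrite('pics/s2crop.png',np.vstack([cv2.resize(r('s2')[60:240,150:400],(400,288)),cv2.resize(r('w2'),(400,300))]))
E
```

```text
[0.51716044 0.14929627 0.29763229] [ 1.17946898e-01  9.93019582e-01 -3.81888033e-04 -7.01713352e-04] 19.950268786597007 0.5086819729882466
6454 ((490.3939514160156, 222.92559814453125), (72.41470336914062, 340.173095703125), 22.528169631958008) [[392.0, 366.0], [522.0, 52.0], [589.0, 80.0], [459.0, 394.0]]
jar 1749 [0.46708157 0.26532787 0.18553473]
```

View pics/s2crop.png

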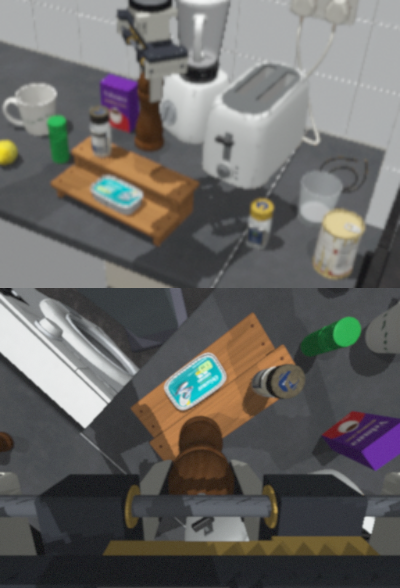

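The mill hangs upright in the fingers, above the free part of the upper step, and the jar is unmoved. The step fit agrees with the first one. The mill's axis is 4 mm too far forward, so I correct that while lowering.

Emit:
servo_tool:
  steps:
    - {"dx": -0.13,"dy": 0.09,"dz": 0.5,"rx": 0,"ry": 0,"rz": 0}
    - {"dx": 0,"dy": 0,"dz": 0.5,"rx": 0,"ry": 0,"rz": 0}
    - {"dx": 0,"dy": 0,"dz": 0.5,"rx": 0,"ry": 0,"rz": 0}
    - {"dx": 0,"dy": 0,"dz": 0.5,"rx": 0,"ry": 0,"rz": 0}
    - {"dx": 0,"dy": 0,"dz": 0.5,"rx": 0,"ry": 0,"rz": 0}
    - {"dx": 0,"dy": 0,"dz": 0.2,"rx": 0,"ry": 0,"rz": 0}
    - {"dx": 0,"dy": 0,"dz": 0.1,"rx": 0,"ry": 0,"rz": 0}
    - {"dx": 0,"dy": 0,"dz": 0,"rx": 0,"ry": 0,"rz": 0}
    - {"dx": 0,"dy": 0,"dz": 0,"rx": 0,"ry": 0,"rz": 0}

```text
t: 8.17
ee_pos: [0.5217, 0.1509, 0.2291]
eef_rot: [0.118, 0.993, 0.0, 0.0]
wrist_force: [0.2, -0.8, -3.6]
opening: 0.51
grasp_force: 20.0
```

Emit:
servo_tool:
  steps:
    - {"dx": 0,"dy": 0,"dz": 0.1,"rx": 0,"ry": 0,"rz": 0}
    - {"dx": 0,"dy": 0,"dz": 0.1,"rx": 0,"ry": 0,"rz": 0}
    - {"dx": 0,"dy": 0,"dz": 0.1,"rx": 0,"ry": 0,"rz": 0}
    - {"dx": 0,"dy": 0,"dz": 0.04,"rx": 0,"ry": 0,"rz": 0}
    - {"dx": 0,"dy": 0,"dz": 0,"rx": 0,"ry": 0,"rz": 0}
    - {"dx": 0,"dy": 0,"dz": 0,"rx": 0,"ry": 0,"rz": 0}

```text
t: 8.67
ee_pos: [0.5214, 0.1509, 0.2201]
eef_rot: [0.118, 0.993, -0.0, -0.0]
wrist_force: [-1.1, -0.3, -1.7]
opening: 0.513
grasp_force: 20.0
```

Emit:
servo_tool:
  steps:
    - {"dx": 0,"dy": 0,"dz": 0.04,"rx": 0,"ry": 0,"rz": 0}
    - {"dx": 0,"dy": 0,"dz": 0,"rx": 0,"ry": 0,"rz": 0}
    - {"dx": 0,"dy": 0,"dz": 0,"rx": 0,"ry": 0,"rz": 0}

```text
t: 8.92
ee_pos: [0.5215, 0.1509, 0.2192]
eef_rot: [0.118, 0.993, 0.0, 0.0]
wrist_force: [0.7, -0.3, -1.7]
opening: 0.51
grasp_force: 20.0
```

Emit:
servo_tool:
  steps:
    - {"dx": 0,"dy": 0,"dz": 0.04,"rx": 0,"ry": 0,"rz": 0}
    - {"dx": 0,"dy": 0,"dz": 0,"rx": 0,"ry": 0,"rz": 0}
    - {"dx": 0,"dy": 0,"dz": 0,"rx": 0,"ry": 0,"rz": 0}

```text
t: 9.17
ee_pos: [0.5217, 0.1509, 0.2186]
eef_rot: [0.118, 0.993, 0.0, 0.0]
wrist_force: [0.4, -0.6, 0.4]
opening: 0.509
grasp_force: 20.0
```

The mill's weight has come off the wrist. I'll release gently by opening part way first.

Emit:
servo_tool:
  steps:
    - {"dx": 0,"dy": 0,"dz": 0.03,"rx": 0,"ry": 0,"rz": 0}
    - {"dx": 0,"dy": 0,"dz": 0,"rx": 0,"ry": 0,"rz": 0}
    - {"dx": 0,"dy": 0,"dz": 0,"rx": 0,"ry": 0,"rz": 0}
  newtons: 5

```text
t: 9.42
ee_pos: [0.5219, 0.1509, 0.2184]
eef_rot: [0.118, 0.993, 0.0, 0.001]
wrist_force: [0.3, -0.3, 5.8]
opening: 0.517
grasp_force: 5.1
```

Emit:
servo_tool:
  steps:
    - {"dx": 0,"dy": 0,"dz": 0,"rx": 0,"ry": 0,"rz": 0}
    - {"dx": 0,"dy": 0,"dz": 0,"rx": 0,"ry": 0,"rz": 0}
    - {"dx": 0,"dy": 0,"dz": 0,"rx": 0,"ry": 0,"rz": 0}
    - {"dx": 0,"dy": 0,"dz": 0,"rx": 0,"ry": 0,"rz": 0}
    - {"dx": 0,"dy": 0,"dz": 0,"rx": 0,"ry": 0,"rz": 0}
    - {"dx": 0,"dy": 0,"dz": 0,"rx": 0,"ry": 0,"rz": 0}
  jaw: -0.7

```text
t: 9.92
ee_pos: [0.5213, 0.1509, 0.2172]
eef_rot: [0.118, 0.993, -0.0, -0.0]
wrist_force: [-0.9, 0.0, 0.1]
opening: 0.845
grasp_force: 0.0
```

```bash
python3 - <<'E'
from h import *
cap('side','s3');s=manip.get_state();print(s['ee_pos'],s['wrist_force'],s['grasp_force'],s['opening'])
cv2.imwrite('pics/s3c.png',cv2.resize(cv2.imread('pics/s3.png')[60:220,160:320],(640,640),interpolation=2)[:600])
E
```

```text
[0.52134399 0.15090337 0.2172389 ] [0.00648763 0.26500565 0.53452018] 0.0 0.8491263700470978
```

View pics/s3c.png

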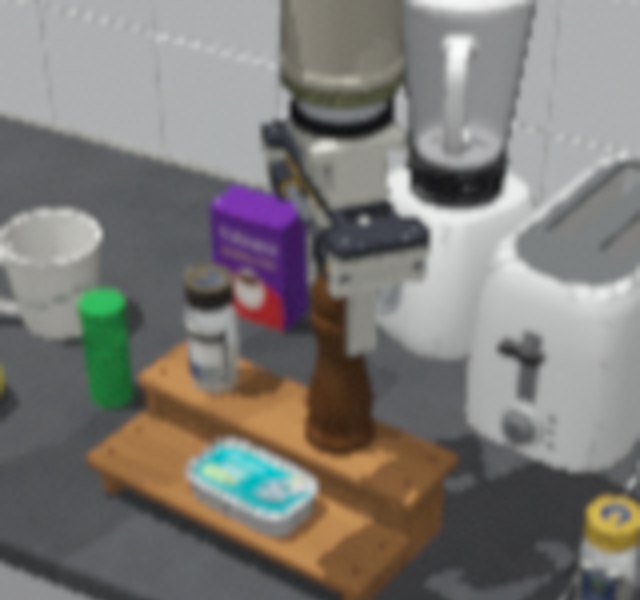

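The mill stands on the upper step with its foot at about (340,435) in the crop, and the jar stands at (212,335). The fingers are clear of the mill, so I'll retreat straight up.

Emit:
servo_tool:
  steps:
    - {"dx": 0,"dy": 0,"dz": -0.2,"rx": 0,"ry": 0,"rz": 0}
    - {"dx": 0,"dy": 0,"dz": -0.4,"rx": 0,"ry": 0,"rz": 0}
    - {"dx": 0,"dy": 0,"dz": -0.7,"rx": 0,"ry": 0,"rz": 0}
    - {"dx": 0,"dy": 0,"dz": -0.7,"rx": 0,"ry": 0,"rz": 0}
    - {"dx": 0,"dy": 0,"dz": -0.7,"rx": 0,"ry": 0,"rz": 0}
    - {"dx": 0,"dy": 0,"dz": -0.7,"rx": 0,"ry": 0,"rz": 0}
    - {"dx": 0,"dy": 0,"dz": -0.4,"rx": 0,"ry": 0,"rz": 0}
    - {"dx": 0,"dy": 0,"dz": 0,"rx": 0,"ry": 0,"rz": 0}
    - {"dx": 0,"dy": 0,"dz": 0,"rx": 0,"ry": 0,"rz": 0}
  jaw: -1

```text
t: 10.72
ee_pos: [0.5218, 0.151, 0.313]
eef_rot: [0.118, 0.993, 0.0, 0.001]
wrist_force: [-0.3, -0.2, -0.4]
opening: 1.0
grasp_force: 0.0
```

```bash
python3 - <<'E'
from h import *
cap('side','s4');s=manip.get_state();print(s['ee_pos'],s['wrist_force'],s['grasp_force'])
C=pts('s4')[0].reshape(-1,3);r=np.hypot(C[:,0]-.52,C[:,1]-.151)
Q=np.array([[.924,.383],[-.383,.924]])
for lo,hi in((.09,.11),(.2,.23),(.23,.255)):
    w=C[(r<.05)&(C[:,2]>lo)&(C[:,2]<hi)]
    q=(w[:,:2]-[.502,.195])@Q.T
    if len(w):print(lo,len(w),cv2.minEnclosingCircle((q*1000).astype(np.float32)),w[:,2].max())
w=C[(C[:,2]>.178)&(C[:,2]<.195)&(np.hypot(C[:,0]-.467,C[:,1]-.265)<.05)];print('jar',w.min(0),w.max(0))
E
```

```text
[0.52130138 0.1508947  0.3118575 ] [-0.08217442 -0.27070792 -0.97876338] 0.0
0.09 94 ((-5.539785385131836, -51.47533416748047), 29.01807975769043) 0.1097050985162703
0.2 146 ((-4.200443744659424, -53.621009826660156), 23.70924949645996) 0.2299509453746309
0.23 78 ((-3.0315351486206055, -53.21345901489258), 17.838346481323242) 0.24914379488898453
jar [0.44537697 0.24274407 0.17817369] [0.4860726  0.28545078 0.18753569]
```

```bash
python3 -c "
from cell import ticket
print(ticket.hand_in())"
```

```text
the job is handed in; nothing more can be done
None
```

The pepper mill stands upright and released on the upper step, within about 6 mm of the middle of its depth and 5 cm to the right of its centre; the jar did not move, and I handed the job in at about 11 s (no verdict was returned).

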